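# Move three preparations round to their own instruments

## Robot

A 6-joint arm with a two-finger parallel gripper is mounted at the origin on the work surface. World frame = base frame: x ahead of the robot, y to its left, z up, the work surface at z = 0. Lengths are in mm, angles in rad, forces in N, time in s.
With the tool pointing down it reaches from about 275 to 750 mm from the base axis. Payload 10.2 kg.
Tool frame: the origin (TCP) lies on the centre line of the jaws, within the pads' length; the fingertips stand 17 mm ahead of it and the grasp point (between the pads) lies 2 mm behind it; z points along the fingers, y is the line along which they close (so a half turn about z gives the same grasp; the last joint's range is limited). The gripper opens to 85 mm and grips with 20 to 120 N. Pads are 22 mm wide; open, the fingers measure 114 mm over their backs; the gripper's body (76 mm by 85 mm) begins 54 mm behind the grasp point. The pads swing forward as they close: fully open they stand 13 mm farther back than shut.
Start: joints at [-0.223, 0.313, 1.498, -0, 1.331, -0.223], TCP at [525.006, -0.014, 248.294] pointing down, gripper open.
Joint ranges: [-2.94, 2.94], [-0.97, 2.17], [0.19, 2.56], [-1.23, 4.37], [0.02, 3.11], [-2.88, 2.88]. Speed limits (rad/s): [2.39, 2.39, 3.01, 3.14, 3.14, 3.14].

## Interface

Orientations are given as a unit quaternion [w, x, y, z].
In Python, from rig import ctrl gives the robot as it stands. The module is installed in compiled form; this text tells all that it offers.
- The arm moves only by the shell command python3 -m jog 'ROWS' [FORCE]. ROWS is JSON, a list of rows, each an object with "delta_pos": the shift along the world's x, y, z in mm, a list of three; "angular": the turn, a rotation vector about the world's x, y, z in rad, a list of three; "fingers": the opening, from 0 (shut) to 1 (fully open). In form: [{"delta_pos": [tx, ty, tz], "angular": [rx, ry, rz], "fingers": fingers}, ...]. A call has 1 to 10 rows; each row is the pose to reach, as a shift and turn from the pose commanded when the call began; what a row does not reach only later rows make up. A row lasts 1/8 s, in which the tool goes at most 62.5 mm and 10.7 degrees, less where a joint would pass 70% of its speed; a pose out of reach is approached as far as the arm can. A call with a gripper value outside its range is refused whole. The fingers move at their own pace and stop on an object; FORCE is the grip in N (left out, the last holds). Time passes only in rows, so rows that repeat a pose let the fingers close. It gives the time, the measured TCP pose, the force, the opening and the grip force at its end, in the units of the state.
- ctrl.sense(): the state, without advancing time (a new reading comes with each control period).
- ctrl.capture(name): name is "scene" or "side" or "wrist"; returns a dict with "pixels" (400x640x3 uint8, blue, green, red), "fx", "fy", "cx", "cy" (pixels), "R" (3x3) and "t" (3): a world point X has camera coordinates R X + t. Camera axes: x right, y down, z forward; pixel columns grow to the right and rows downward; lengths in mm; the calibration is good to about 2 mm. A picture is of the moment at which its call begins. There is no depth.
- ctrl.finish_job(): hands the job in; it is judged then, once.
The state is a dict: "time_s": time; "joints": joint angles; "dq": joint speeds; "tau": joint torques, N m; "eef_pos": TCP position; "ee_rot": TCP orientation; "force": force on the tool from outside, world axes, zero at the start; "wrist_torque": the same for the moment, N m; "grip_width": opening from 0.0 (shut) to 1.0 (fully open); "grip_force": force on a finger pad.
Only numpy, scipy, OpenCV 4.12 (cv2) and the standard library are available. Lean on these libraries where they do the work, as an engineer would, in place of code of your own. Each camera call takes 0.05 s, during which the arm holds its last target. There are 200 camera calls.

## Task

The three closed glass vessels are standing on each other's instruments. Move them round so that the conical flask stands on the magnetic stirrer, the tall screw-cap bottle on the shaker and the low weighing bottle on the balance, each upright in the middle of its plate and let go; the clear part of the steel tray is free for resting one meanwhile. Set the glass down gently, and do not disturb the two small dropper bottles and the aluminium tube block.

Things in the scene. Friction and masses are not known exactly. Their poses are not given: they have to be found in the camera images.
- flask: Conical (Erlenmeyer) flask of clear glass with a grey-black rubber stopper, upright, about 0.16 kg. Base 66 mm across, cone from 10 to 70 mm high, straight round neck 32 mm across from 70 to 110 mm high, stopper 30 mm across up to 124 mm (fast in the neck: the flask may be lifted by neck or stopper). Origin: centre of its underside, z up along its axis. At the start it stands on the shaker.
- bottle: Screw-cap laboratory bottle of clear glass with a paper label and a ribbed grey cap, upright, about 0.18 kg. Body 56 mm across up to 58 mm high, shoulder drawing in to 38 mm at 73 mm, cap 46 to 48 mm across from 78 to 104 mm high (tight: it may be lifted by the cap). Origin: centre of its underside, z up along its axis. At the start it stands on the balance.
- jar: Low glass weighing bottle with its lid on, upright, about 0.10 kg. Straight round body and lid 52 mm across up to 42 mm high, glass knob 16 mm across on top up to 56 mm high. Origin: centre of its underside, z up along its axis. At the start it stands on the stirrer.
- stirrer: Magnetic stirrer: grey housing 205 x 140 mm with one big black round knob and a small black switch on its front (-x) shelf, and a round white plate 124 mm across whose flat top is 62 mm above the bench. Fixed. Origin: on the bench (not on the plate) straight under the plate's centre; x points to the back, z up.
- shaker: Orbital shaker: white housing 240 x 190 mm with a sloping blue control panel in front (-x), and a square platform 176 mm wide with a black rubber mat whose flat top is 75 mm above the bench, inside an aluminium rim 5 mm higher than the mat. Fixed, switched off. Origin: on the bench straight under the platform's centre; x points to the back, z up.
- balance: Precision balance: white and grey housing 225 x 180 mm with a display and keys on its front (-x) console, and a round steel pan 120 mm across whose flat top is 58 mm above the bench. Fixed, the pan does not give. Origin: on the bench straight under the pan's centre; x points to the back, z up.
- tray: Flat steel instrument tray 190 mm (x) x 150 mm (y), floor 3 mm thick, rim 3 mm thick and 16 mm high. Fixed. Free to stand a vessel on, apart from the dropper bottle in one corner of it. Origin: on the bench under the tray's centre (tray floor 3 mm above it); the centre of the tray is clear.
- dropper_bench: Small white plastic dropper bottle with a conical tip, 26 mm across, 66 mm high, loose on the bench between the two middle places. A bystander. Origin: centre of its underside.
- dropper_tray: Another such dropper bottle, 26 mm across, 66 mm high, loose in the back right corner of the tray, about 66 mm (+x) and -48 mm (y) from the tray's centre. A bystander. Origin: centre of its underside.
- tube_block: Aluminium block 45 x 100 mm, 34 mm high, with small capped tubes up to 41 mm high, loose at the back left of the bench. A bystander. Origin: centre of its underside, its long side along y.
Things that resemble listed ones, but are neither listed nor needed, are in the scene too. What is shaped like the flask but yellow is not meant.

How it is judged (in metres and radians):
At the end, for the whole second after the job is handed in: The flask stands on the stirrer, the screw-cap bottle on the shaker and the weighing bottle on the balance, each with its axis within 15 mm of the centre of the plate, its underside within 4 mm of the plate's height, upright within 0.08 rad, released and at rest (horizontal distance between flask and stirrer below 0.015 m and z of flask in the frame of stirrer between 0.058 and 0.066 m and angle between each of flask, bottle, jar's own z axis and vertical below 0.08 rad and linear speed of each of flask, bottle, jar below 0.02 m/s and angular speed of each of flask, bottle, jar below 0.2 rad/s and horizontal distance between bottle and shaker below 0.015 m and z of bottle in the frame of shaker between 0.071 and 0.079 m and horizontal distance between jar and balance below 0.015 m and z of jar in the frame of balance between 0.054 and 0.062 m); the robot touches nothing.
It fails at once if one of the three vessels is tipped over (angle between any of flask, bottle, jar's own z axis and vertical above 0.6 rad).
It fails at once if a dropper bottle or the tube block is moved by more than 25 mm or tipped (distance of any of dropper_bench, dropper_tray, tube_block from where it was at the start of the episode above 0.025 m or angle between any of dropper_bench, dropper_tray, tube_block's own z axis and vertical above 0.5 rad).
It fails at once if something is banged or pressed hard (over 60 N) onto an instrument or the tray (contact force between any of shaker, balance, stirrer, tray and anything else above 60 N).
It fails at once if a vessel is dropped: out of the fingers it moves at over 0.7 m/s (a fall of about 25 mm) ((linear speed of flask above 0.7 m/s and contact force between flask and the fingers below 0.05 N) or (linear speed of bottle above 0.7 m/s and contact force between bottle and the fingers below 0.05 N) or (linear speed of jar above 0.7 m/s and contact force between jar and the fingers below 0.05 N)).
It also fails if it takes over 109 s, if anything falls off the work surface, if the arm or the gripper's body presses on something with over 40 N, if the wrist force passes 120 N, or if a joint passes its speed limit or range.

## Working session

There is one attempt and no reset: what is moved stays moved. The work goes in short steps, Python scripts to look and compute and a shell command to move; the robot and the scene stay as the last step left them, time stands still between calls to the robot, and variables do not carry over. Pictures are saved under pics/ and viewed, at most 14 in all, crops included, and the job is handed in when it is done.

```bash
mkdir -p pics
cat > h.py <<'E'
import numpy as np, cv2
from rig import ctrl
def snap(n,f):
    c=ctrl.capture(n); cv2.imwrite(f'pics/{f}.png',c['pixels']); np.savez(f'{f}.npz',**c); return c
def load(f): return np.load(f'{f}.npz')
def ray(c,u,v):
    R=np.array(c['R']);t=np.array(c['t']).ravel()
    return -R.T@t, R.T@np.array([(u-c['cx'])/c['fx'],(v-c['cy'])/c['fy'],1])
def onz(c,u,v,z):
    o,d=ray(c,u,v); return o+d*(z-o[2])/d[2]
def proj(c,X):
    p=np.array(c['R'])@np.array(X,float)+np.array(c['t']).ravel(); return np.array([c['fx']*p[0]/p[2]+c['cx'],c['fy']*p[1]/p[2]+c['cy']])
E
python3 - <<'E'
from h import *
for n in('scene','side','wrist'):
    c=snap(n,n+'0'); print(n,c['fx'],ray(c,320,200))
print(ctrl.sense())
E
```

```text
scene 404.5594115815685 (array([1277.56251701,  191.45151083,  827.70704258]), array([-0.67743925, -0.17656056, -0.71426463]))
side 423.0540913354411 (array([450.16975978, 838.75486614, 801.72953719]), array([ 0.06693546, -0.74029752, -0.66910274]))
wrist 328.34079646930167 (array([526.25666121,  64.3985186 , 373.219465  ]), array([ 0.00209211, -0.26392702, -0.96456974]))
{'time_s': 0.15, 'joints': array([-2.23384995e-01,  3.13316593e-01,  1.49825364e+00,  9.06126263e-06,
        1.33100013e+00, -2.23412784e-01]), 'dq': array([-0.00261172, -0.00170747, -0.00097631,  0.00013739,  0.0011155 ,
       -0.00135291]), 'tau': array([ 1.79854873e-03, -4.12368500e+01, -2.59796566e+01, -1.57318855e-04,
        3.17765021e-03, -3.62555340e-05]), 'eef_pos': array([5.24825237e+02, 3.75648252e-02, 2.47872389e+02]), 'ee_rot': array([-4.16010728e-04,  7.07097634e-01,  7.07115759e-01, -2.56777507e-04]), 'force': array([-1.08386045, -0.52643292, -0.8683852 ]), 'wrist_torque': array([-0.02432569, -0.07030424,  0.02650377]), 'grip_force': 0.0, 'grip_width': 0.9988047020034122}
```

View pics/scene0.png

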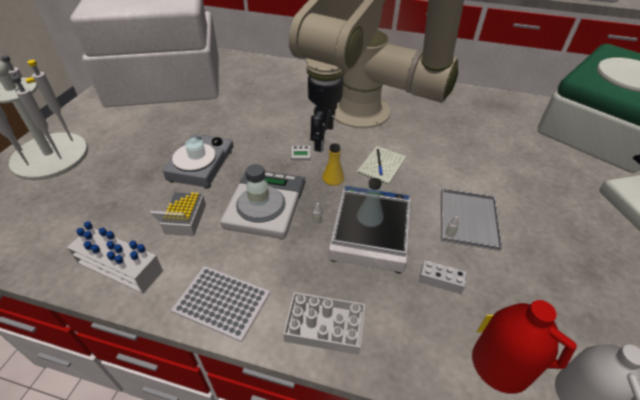

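View pics/side0.png

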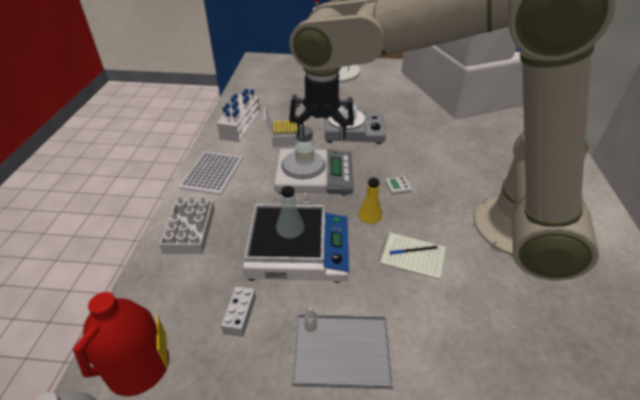

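Scene: white stirrer plate at (194,157) with the jar on it (196,145), balance pan (260,205) with bottle (257,185), shaker mat (372,222) with clear flask (374,200), tray (470,218), dropper_bench (318,212), dropper_tray (452,227), tube block (443,275). Look-alikes: yellow flask (333,165), not meant; tube racks (327,320) and (112,255), not needed.

Run:
```python
from h import *
a=load('scene0')['pixels'][125:275,155:505]; b=load('side0')['pixels'][95:290,235:400]
cv2.imwrite('pics/c1.png',cv2.resize(a,None,fx=2.25,fy=2.25,interpolation=cv2.INTER_CUBIC))
cv2.imwrite('pics/c2.png',cv2.resize(b,None,fx=3,fy=3,interpolation=cv2.INTER_CUBIC))
```

```text
(no output)
```

View pics/c1.png

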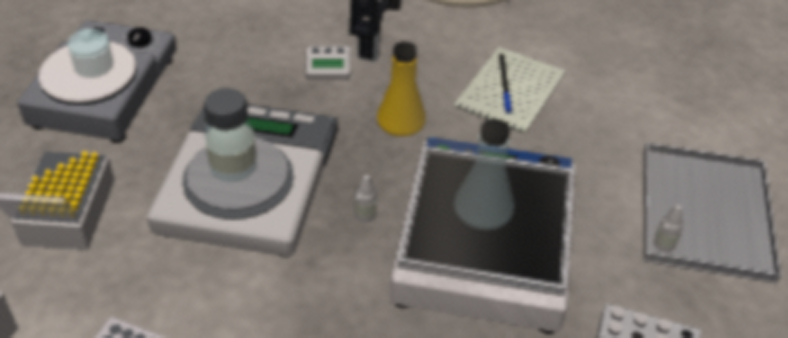

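View pics/c2.png

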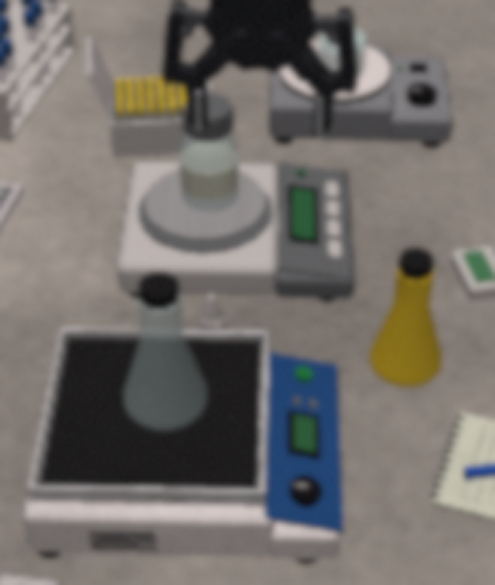

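Run:
```python
from h import *
S=load('scene0');D=load('side0')
f1=lambda x,y:(x/2.25+155-.3,y/2.25+125-.3); f2=lambda x,y:(x/3+235-.3,y/3+95-.3)
def circ(P):
    P=np.array(P);A=np.c_[2*P[:,:2],np.ones(len(P))];s=np.linalg.lstsq(A,(P[:,:2]**2).sum(1),rcond=None)[0]
    return s[:2],2*np.sqrt(s[2]+s[0]**2+s[1]**2)
def Z(c,f,L,z): return [onz(c,*f(*p),z) for p in L]
print('mat corners scene');P=Z(S,f1,[(429,151),(572,164),(561,281),(404,262)],80);print(np.round(P,0),np.mean(P,0))
print('mat corners side');P=Z(D,f2,[(63,332),(268,332),(265,493),(33,490)],80);print(np.round(P,0),np.mean(P,0))
print('tray');P=Z(S,f1,[(647,147),(765,162),(776,273),(645,257)],16);print(np.round(P,0),np.mean(P,0))
print('pan',circ(Z(S,f1,[(185,175),(292,172),(200,196),(278,196),(240,205)],58)),circ(Z(D,f2,[(140,208),(270,205),(160,231),(250,232),(205,239)],58)))
print('plate',circ(Z(S,f1,[(39,70),(136,65),(52,90),(120,87),(85,99),(60,48),(125,50)],62)),circ(Z(D,f2,[(391,70),(380,88),(310,92),(280,72),(345,98)],62)))
# vessels: top centres
print('flask',Z(S,f1,[(495,128)],193+6),Z(D,f2,[(159,285)],199))
print('bottle',Z(S,f1,[(226,99)],162),Z(D,f2,[(208,103)],162))
print('jar',Z(S,f1,[(91,42)],104),Z(S,f1,[(91,66)],62+21))
print('flaskbase front',Z(S,f1,[(454,207),(514,207)],80),Z(D,f2,[(123,395),(208,395)],80))
print('dropb',Z(S,f1,[(367,178)],64), 'dropt',Z(S,f1,[(678,208)],67),'block',onz(S,443,272,34))
```

```text
mat corners scene
[[520.  63.  80.]
 [493. 227.  80.]
 [668. 237.  80.]
 [689.  75.  80.]] [592.54083393 150.46813225  80.        ]
mat corners side
[[681.  76.  80.]
 [510.  59.  80.]
 [497. 233.  80.]
 [667. 247.  80.]] [589.06353678 153.93359651  80.        ]
tray
[[367. 320.  16.]
 [352. 467.  16.]
 [535. 474.  16.]
 [554. 329.  16.]] [451.90938842 397.26495382  16.        ]
pan (array([ 587.34995312, -149.49367173]), np.float64(127.73228783545773)) (array([ 589.36452164, -148.06636808]), np.float64(128.53132899858878))
plate (array([ 479.09061464, -405.88926934]), np.float64(121.54646557195062)) (array([ 474.42058344, -401.9289537 ]), np.float64(124.61371769009843))
flask [array([588.72784132, 140.06706406, 199.        ])] [array([583.95338186, 145.39470632, 199.        ])]
bottle [array([ 587.41038229, -156.97173331,  162.        ])] [array([ 586.25539196, -158.65204023,  162.        ])]
jar [array([ 473.94470672, -394.34750287,  104.        ])] [array([ 495.60245512, -387.45727823,   83.        ])]
flaskbase front [array([598.48826661, 109.398809  ,  80.        ]), array([579.50792354, 173.31993972,  80.        ])] [array([618.45790069, 144.10320122,  80.        ]), array([551.36248423, 137.45167669,  80.        ])]
dropb [array([568.31933519,   0.93976999,  64.        ])] dropt [array([515.85216738, 351.85235538,  67.        ])] block [670.06256028 335.84441517  34.        ]
```

```bash
python3 -m jog '[{"delta_pos":[20,40,40],"angular":[0,0,0],"fingers":1},{"delta_pos":[40,90,60],"angular":[0,0,0],"fingers":1},{"delta_pos":[55,130,60],"angular":[0,0,0],"fingers":1},{"delta_pos":[61,143,60],"angular":[0,0,0],"fingers":1},{"delta_pos":[61,143,60],"angular":[0,0,0],"fingers":1},{"delta_pos":[61,143,60],"angular":[0,0,0],"fingers":1}]' 40
python3 - <<'E'
from h import *
snap('wrist','w1');print(ctrl.sense()['eef_pos'])
E
```

```text
time_s: 0.9
eef_pos: [585.8, 141.8, 308.2]
ee_rot: [-0.0, 0.708, 0.707, -0.0]
force: [-0.0, -0.8, 0.1]
grip_width: 1.001
grip_force: 0.0
[585.85178517 141.71502346 308.36130995]
```

View pics/w1.png

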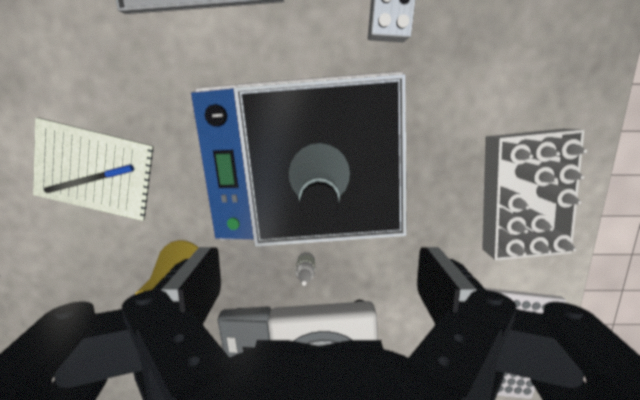

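Wrist view: shaker mat between about (240,88) and (405,238); clear flask base disc centred at (319,173), neck ring at (320,193), the black stopper merges with the mat.

Run:
```python
from h import *
c=load('w1');im=c['pixels']
r=lambda *a:np.round(a,1)
print('base',r(*[onz(c,*p,85)[:2] for p in[(289,173),(350,173),(319,143)]]))
print('neckrim 185',r(*[onz(c,*p,185)[:2] for p in[(299.5,197),(341,197),(320,177)]]))
P=[onz(c,*p,80)[:2] for p in[(240,88),(405,74),(406,236),(256,245)]];print('mat',r(*P),np.mean(P,0))
m=cv2.inRange(im,(0,0,0),(60,60,60));m[:, :240]=0;m[:,410:]=0;m[250:]=0;m[:70]=0
k=max(cv2.findContours(m,0,2)[0],key=cv2.contourArea)[:,0]
Q=np.array([onz(c,u,v,75)[:2] for u,v in k],np.float32);print(cv2.minAreaRect(Q))
```

```text
base [[554.8 140.8]
 [620.5 140.7]
 [587.1 172.8]]
neckrim 185 [[571.9 140.5]
 [604.3 140.4]
 [587.9 156.4]]
mat [[506.3 228.1]
 [674.2 241.4]
 [687.   66.2]
 [513.9  55.2]] [595.37246566 147.72079632]
((593.2686767578125, 147.95277404785156), (160.55685424804688, 160.22314453125), 4.244197845458984)
```

```bash
python3 -m jog '[{"delta_pos":[2,-2.5,-30],"angular":[0,0,0],"fingers":1},{"delta_pos":[2,-2.5,-70],"angular":[0,0,0],"fingers":1},{"delta_pos":[2,-2.5,-105],"angular":[0,0,0],"fingers":1},{"delta_pos":[2,-2.5,-130],"angular":[0,0,0],"fingers":1},{"delta_pos":[2,-2.5,-143],"angular":[0,0,0],"fingers":1},{"delta_pos":[2,-2.5,-143],"angular":[0,0,0],"fingers":1},{"delta_pos":[2,-2.5,-143],"angular":[0,0,0],"fingers":0.45},{"delta_pos":[2,-2.5,-143],"angular":[0,0,0],"fingers":0.3},{"delta_pos":[2,-2.5,-143],"angular":[0,0,0],"fingers":0.2},{"delta_pos":[2,-2.5,-143],"angular":[0,0,0],"fingers":0.2}]' 40
python3 -m jog '[{"delta_pos":[0,0,0],"angular":[0,0,0],"fingers":0.2},{"delta_pos":[0,0,0],"angular":[0,0,0],"fingers":0.1},{"delta_pos":[0,0,0],"angular":[0,0,0],"fingers":0.1},{"delta_pos":[0,0,0],"angular":[0,0,0],"fingers":0.1}]' 40
```

```text
time_s: 2.2
eef_pos: [588.2, 140.5, 165.8]
ee_rot: [0.0, 0.707, 0.707, 0.0]
force: [-1.0, -0.6, 2.6]
grip_width: 0.363
grip_force: 40.8
time_s: 2.7
eef_pos: [588.2, 140.5, 165.7]
ee_rot: [0.0, 0.707, 0.707, 0.0]
force: [-0.8, 0.3, 5.9]
grip_width: 0.36
grip_force: 40.9
```

```bash
python3 -m jog '[{"delta_pos":[0,0,8],"angular":[0,0,0],"fingers":0.1},{"delta_pos":[0,0,25],"angular":[0,0,0],"fingers":0.1},{"delta_pos":[0,0,45],"angular":[0,0,0],"fingers":0.1},{"delta_pos":[-10,20,60],"angular":[0,0,0],"fingers":0.1},{"delta_pos":[-25,50,70],"angular":[0,0,0],"fingers":0.1},{"delta_pos":[-45,85,70],"angular":[0,0,0],"fingers":0.1},{"delta_pos":[-66,125,70],"angular":[0,0,0],"fingers":0.1},{"delta_pos":[-87,165,70],"angular":[0,0,0],"fingers":0.1},{"delta_pos":[-107,202,70],"angular":[0,0,0],"fingers":0.1},{"delta_pos":[-122,231,70],"angular":[0,0,0],"fingers":0.1}]' 40
python3 -m jog '[{"delta_pos":[-9,18,0],"angular":[0,0,0],"fingers":0.1},{"delta_pos":[-14,25.5,0],"angular":[0,0,0],"fingers":0.1},{"delta_pos":[-14,25.5,-8],"angular":[0,0,0],"fingers":0.1},{"delta_pos":[-14,25.5,-25],"angular":[0,0,0],"fingers":0.1},{"delta_pos":[-14,25.5,-50],"angular":[0,0,0],"fingers":0.1},{"delta_pos":[-14,25.5,-75],"angular":[0,0,0],"fingers":0.1},{"delta_pos":[-14,25.5,-97],"angular":[0,0,0],"fingers":0.1},{"delta_pos":[-14,25.5,-113],"angular":[0,0,0],"fingers":0.1},{"delta_pos":[-14,25.5,-123],"angular":[0,0,0],"fingers":0.1},{"delta_pos":[-14,25.5,-128],"angular":[0,0,0],"fingers":0.1}]' 40
python3 -c "
from h import *
snap('side','s1');print(ctrl.sense()['eef_pos'])"
```

```text
time_s: 3.95
eef_pos: [464.0, 373.7, 235.9]
ee_rot: [-0.0, 0.707, 0.708, 0.0]
force: [0.2, -0.5, -1.6]
grip_width: 0.366
grip_force: 40.7
time_s: 5.2
eef_pos: [452.2, 396.8, 107.0]
ee_rot: [0.0, 0.707, 0.707, 0.0]
force: [0.7, -0.2, -1.0]
grip_width: 0.365
grip_force: 40.7
[452.03742633 396.82544615 106.71367218]
```

View pics/s1.png

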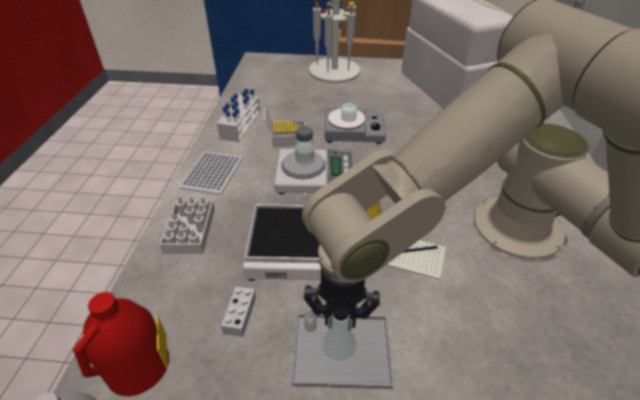

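Side view: the flask hangs above the middle of the tray (340,335), dropper untouched at (311,323). Lowering gently.

```bash
python3 -m jog '[{"delta_pos":[0,0,-4],"angular":[0,0,0],"fingers":0.1},{"delta_pos":[0,0,-8],"angular":[0,0,0],"fingers":0.1},{"delta_pos":[0,0,-10.5],"angular":[0,0,0],"fingers":0.1},{"delta_pos":[0,0,-12],"angular":[0,0,0],"fingers":0.1},{"delta_pos":[0,0,-13],"angular":[0,0,0],"fingers":0.1},{"delta_pos":[0,0,-13.5],"angular":[0,0,0],"fingers":0.1},{"delta_pos":[0,0,-13.5],"angular":[0,0,0],"fingers":0.1}]' 40
```

```text
time_s: 6.12
eef_pos: [452.0, 397.0, 93.9]
ee_rot: [0.0, 0.707, 0.707, 0.0]
force: [-0.1, -0.1, -1.1]
grip_width: 0.364
grip_force: 40.7
```

Not yet touching; a hair more.

```bash
python3 -m jog '[{"delta_pos":[0,0,-0.7],"angular":[0,0,0],"fingers":0.1},{"delta_pos":[0,0,-1.2],"angular":[0,0,0],"fingers":0.1},{"delta_pos":[0,0,-1.2],"angular":[0,0,0],"fingers":0.1}]' 40
```

```text
time_s: 6.5
eef_pos: [452.0, 397.2, 93.7]
ee_rot: [0.0, 0.707, 0.707, 0.0]
force: [-3.6, -0.7, 7.3]
grip_width: 0.362
grip_force: 41.7
```

```bash
python3 -m jog '[{"delta_pos":[0,0,0],"angular":[0,0,0],"fingers":0.5},{"delta_pos":[0,0,0],"angular":[0,0,0],"fingers":0.8},{"delta_pos":[0,0,0],"angular":[0,0,0],"fingers":0.9},{"delta_pos":[0,0,0],"angular":[0,0,0],"fingers":1},{"delta_pos":[0,0,15],"angular":[0,0,0],"fingers":1},{"delta_pos":[0,0,50],"angular":[0,0,0],"fingers":1},{"delta_pos":[0,0,100],"angular":[0,0,0],"fingers":1},{"delta_pos":[0,0,150],"angular":[0,0,0],"fingers":1},{"delta_pos":[10,-35,190],"angular":[0,0,0],"fingers":1},{"delta_pos":[25,-80,207],"angular":[0,0,0],"fingers":1}]' 40
python3 -m jog '[{"delta_pos":[15,-60,0],"angular":[0,0,0],"fingers":1},{"delta_pos":[30,-120,0],"angular":[0,0,0],"fingers":1},{"delta_pos":[45,-180,0],"angular":[0,0,0],"fingers":1},{"delta_pos":[60,-240,0],"angular":[0,0,0],"fingers":1},{"delta_pos":[75,-300,0],"angular":[0,0,0],"fingers":1},{"delta_pos":[90,-360,0],"angular":[0,0,0],"fingers":1},{"delta_pos":[102,-420,0],"angular":[0,0,0],"fingers":1},{"delta_pos":[110,-455,0],"angular":[0,0,0],"fingers":1},{"delta_pos":[110,-472,0],"angular":[0,0,0],"fingers":1},{"delta_pos":[110,-472,0],"angular":[0,0,0],"fingers":1}]' 40
python3 -c "
from h import *
snap('wrist','w2');snap('side','s2');print(ctrl.sense()['eef_pos'])"
```

```text
time_s: 7.75
eef_pos: [477.2, 316.7, 303.3]
ee_rot: [0.001, 0.706, 0.708, 0.002]
force: [0.8, -0.4, -0.4]
grip_width: 0.993
grip_force: 0.0
time_s: 9.0
eef_pos: [586.7, -155.0, 300.0]
ee_rot: [0.0, 0.707, 0.707, 0.0]
force: [0.4, 0.8, 0.5]
grip_width: 1.003
grip_force: 0.0
[ 586.90635689 -153.64891151  300.13921787]
```

View pics/w2.png

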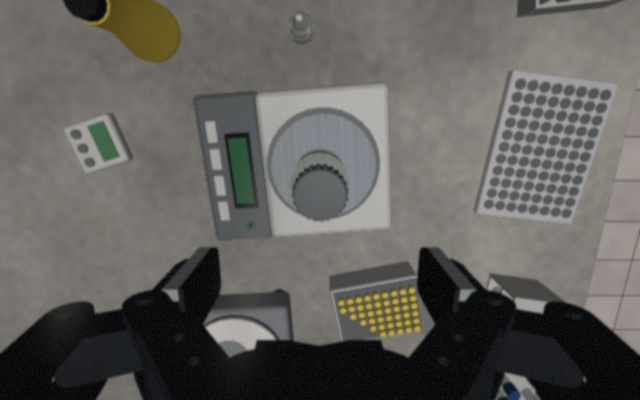

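Wrist view: steel pan centred about (323,162), bottle cap top centred about (320,192); dropper at (301,27).

Run:
```python
from h import *
c=load('w2')
r=lambda *a:np.round(a,1)
print('cap',r(*[onz(c,*p,162)[:2] for p in[(291.5,193),(348,193),(320,165),(320,221)]]))
print('pan',r(*[onz(c,*p,58)[:2] for p in[(267,162),(380,162),(323,107),(323,217)]]))
print('drop',onz(c,300,17,66),onz(c,301,35,13))
```

```text
cap [[ 565.4 -156.8]
 [ 612.1 -156.8]
 [ 589.  -133.4]
 [ 589.  -181.2]]
pan [[ 529.7 -146.9]
 [ 656.8 -147. ]
 [ 592.5  -87.3]
 [ 592.9 -212. ]]
drop [569.46449084  -1.66557098  66.        ] [567.58097552  -7.18860354  13.        ]
```

```bash
python3 -m jog '[{"delta_pos":[2,-2,-30],"angular":[0,0,0],"fingers":1},{"delta_pos":[2,-2,-75],"angular":[0,0,0],"fingers":1},{"delta_pos":[2,-2,-115],"angular":[0,0,0],"fingers":1},{"delta_pos":[2,-2,-140],"angular":[0,0,0],"fingers":1},{"delta_pos":[2,-2,-152.5],"angular":[0,0,0],"fingers":1},{"delta_pos":[2,-2,-152.5],"angular":[0,0,0],"fingers":1},{"delta_pos":[2,-2,-152.5],"angular":[0,0,0],"fingers":0.7},{"delta_pos":[2,-2,-152.5],"angular":[0,0,0],"fingers":0.5},{"delta_pos":[2,-2,-152.5],"angular":[0,0,0],"fingers":0.4},{"delta_pos":[2,-2,-152.5],"angular":[0,0,0],"fingers":0.3}]' 40
python3 -m jog '[{"delta_pos":[0,0,0],"angular":[0,0,0],"fingers":0.3},{"delta_pos":[0,0,0],"angular":[0,0,0],"fingers":0.3},{"delta_pos":[0,0,0],"angular":[0,0,0],"fingers":0.3}]' 40
```

```text
time_s: 10.35
eef_pos: [589.2, -157.2, 148.2]
ee_rot: [0.001, 0.707, 0.707, 0.0]
force: [-1.9, 0.2, 6.0]
grip_width: 0.521
grip_force: 40.5
time_s: 10.72
eef_pos: [589.3, -157.2, 148.2]
ee_rot: [0.001, 0.707, 0.707, 0.0]
force: [-1.0, 0.1, 5.7]
grip_width: 0.532
grip_force: 40.5
```

```bash
python3 -m jog '[{"delta_pos":[0,0,8],"angular":[0,0,0],"fingers":0.3},{"delta_pos":[0,0,25],"angular":[0,0,0],"fingers":0.3},{"delta_pos":[0,0,48],"angular":[0,0,0],"fingers":0.3},{"delta_pos":[0,15,65],"angular":[0,0,0],"fingers":0.3},{"delta_pos":[0,45,75],"angular":[0,0,0],"fingers":0.3},{"delta_pos":[1,85,75],"angular":[0,0,0],"fingers":0.3},{"delta_pos":[1,130,75],"angular":[0,0,0],"fingers":0.3},{"delta_pos":[2,175,75],"angular":[0,0,0],"fingers":0.3},{"delta_pos":[3,220,75],"angular":[0,0,0],"fingers":0.3},{"delta_pos":[3,260,75],"angular":[0,0,0],"fingers":0.3}]' 40
python3 -m jog '[{"delta_pos":[0,28,0],"angular":[0,0,0],"fingers":0.3},{"delta_pos":[0,41,0],"angular":[0,0,0],"fingers":0.3},{"delta_pos":[0,46.5,0],"angular":[0,0,0],"fingers":0.3},{"delta_pos":[0,46.5,-8],"angular":[0,0,0],"fingers":0.3},{"delta_pos":[0,46.5,-20],"angular":[0,0,0],"fingers":0.3},{"delta_pos":[0,46.5,-33],"angular":[0,0,0],"fingers":0.3},{"delta_pos":[0,46.5,-43],"angular":[0,0,0],"fingers":0.3},{"delta_pos":[0,46.5,-50],"angular":[0,0,0],"fingers":0.3},{"delta_pos":[0,46.5,-54],"angular":[0,0,0],"fingers":0.3},{"delta_pos":[0,46.5,-54],"angular":[0,0,0],"fingers":0.3}]' 40
python3 -c "
from h import *
a=snap('side','s3');b=snap('scene','s3b');cv2.imwrite('pics/s3c.png',np.hstack([cv2.resize(a['pixels'][150:300,230:380],None,fx=2.6,fy=2.6),cv2.resize(b['pixels'][140:290,300:450],None,fx=2.6,fy=2.6)]))"
```

```text
time_s: 11.98
eef_pos: [591.5, 105.6, 222.8]
ee_rot: [-0.0, 0.707, 0.707, 0.0]
force: [-0.4, -0.0, -1.2]
grip_width: 0.528
grip_force: 41.1
time_s: 13.22
eef_pos: [592.0, 149.5, 168.0]
ee_rot: [-0.0, 0.707, 0.707, -0.0]
force: [-0.6, -0.2, -1.7]
grip_width: 0.527
grip_force: 41.1
```

View pics/s3c.png

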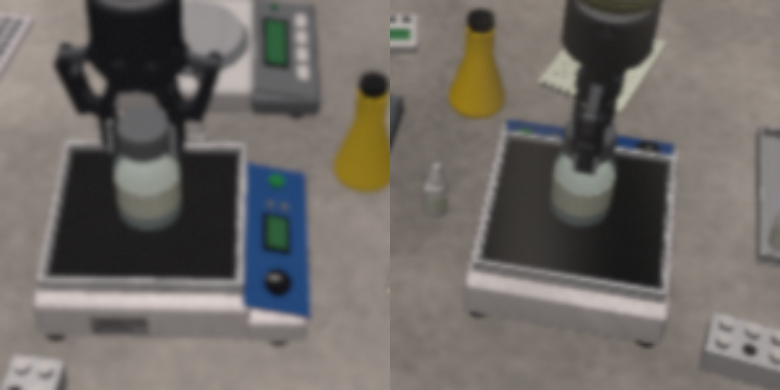

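The bottle hangs upright in the middle of the mat in both views (side crop (148,215), scene crop (582,215)). Setting down.

```bash
python3 -m jog '[{"delta_pos":[0,0,-1.5],"angular":[0,0,0],"fingers":0.3},{"delta_pos":[0,0,-2.7],"angular":[0,0,0],"fingers":0.3},{"delta_pos":[0,0,-3.5],"angular":[0,0,0],"fingers":0.3},{"delta_pos":[0,0,-4],"angular":[0,0,0],"fingers":0.3},{"delta_pos":[0,0,-4.5],"angular":[0,0,0],"fingers":0.3},{"delta_pos":[0,0,-4.5],"angular":[0,0,0],"fingers":0.3}]' 40
```

```text
time_s: 14.08
eef_pos: [592.0, 149.6, 165.1]
ee_rot: [0.0, 0.707, 0.707, 0.0]
force: [-4.9, 0.4, 9.6]
grip_width: 0.524
grip_force: 42.2
```

```bash
python3 -m jog '[{"delta_pos":[0,0,0],"angular":[0,0,0],"fingers":0.6},{"delta_pos":[0,0,0],"angular":[0,0,0],"fingers":0.8},{"delta_pos":[0,0,0],"angular":[0,0,0],"fingers":1},{"delta_pos":[0,0,0],"angular":[0,0,0],"fingers":1},{"delta_pos":[0,0,15],"angular":[0,0,0],"fingers":1},{"delta_pos":[0,0,50],"angular":[0,0,0],"fingers":1},{"delta_pos":[0,0,90],"angular":[0,0,0],"fingers":1},{"delta_pos":[-5,-40,97],"angular":[0,0,0],"fingers":1},{"delta_pos":[-17,-90,97],"angular":[0,0,0],"fingers":1},{"delta_pos":[-30,-145,97],"angular":[0,0,0],"fingers":1}]' 40
python3 -m jog '[{"delta_pos":[-13,-60,0],"angular":[0,0,0],"fingers":1},{"delta_pos":[-26,-120,0],"angular":[0,0,0],"fingers":1},{"delta_pos":[-39,-180,0],"angular":[0,0,0],"fingers":1},{"delta_pos":[-52,-240,0],"angular":[0,0,0],"fingers":1},{"delta_pos":[-65,-300,0],"angular":[0,0,0],"fingers":1},{"delta_pos":[-76,-350,0],"angular":[0,0,0],"fingers":1},{"delta_pos":[-83,-385,0],"angular":[0,0,0],"fingers":1},{"delta_pos":[-86,-399.5,0],"angular":[0,0,0],"fingers":1},{"delta_pos":[-86,-399.5,0],"angular":[0,0,0],"fingers":1},{"delta_pos":[-86,-399.5,0],"angular":[0,0,0],"fingers":1}]' 40
python3 -c "
from h import *
snap('wrist','w3');print(ctrl.sense()['eef_pos'])"
```

```text
time_s: 15.32
eef_pos: [561.6, 3.3, 261.9]
ee_rot: [0.001, 0.707, 0.707, 0.0]
force: [-0.1, -0.1, -0.8]
grip_width: 0.999
grip_force: 0.0
time_s: 16.58
eef_pos: [476.6, -393.7, 261.0]
ee_rot: [0.0, 0.707, 0.708, 0.0]
force: [0.7, 1.0, 0.1]
grip_width: 0.997
grip_force: 0.0
[ 476.59965066 -393.70949699  261.02136203]
```

View pics/w3.png

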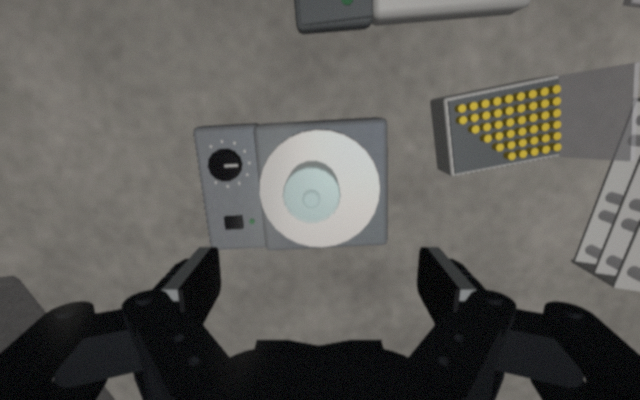

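White plate centred at about (320,188); jar lid disc centred about (312,195), knob (312,199).

Run:
```python
from h import *
c=load('w3');im=c['pixels'].astype(int)
r=lambda *a:np.round(a,1)
m=((im[...,0]-im[...,2]>8)&(im.sum(2)>350)).astype(np.uint8);m[:150]=0;m[250:]=0;m[:,:255]=0;m[:,390:]=0
k=max(cv2.findContours(m,0,2)[0],key=cv2.contourArea);x,y,w,h=cv2.boundingRect(k);print(x,y,w,h)
print('lid',r(*[onz(c,*p,104)[:2] for p in[(x,195),(x+w,195),(312,y+h)]]))
print('knob',onz(c,312,199,118)[:2])
print('plate',r(*[onz(c,*p,62)[:2] for p in[(260,189),(380,187),(320,130),(320,247)]]))
```

```text
284 167 56 54
lid [[ 446.9 -402.1]
 [ 496.7 -402. ]
 [ 471.7 -426.4]]
knob [ 472.06815267 -401.96284109]
plate [[ 418.1 -406.7]
 [ 539.8 -404.4]
 [ 478.9 -347.8]
 [ 479.2 -470.1]]
```

```bash
python3 -m jog '[{"delta_pos":[-4,-6,-30],"angular":[0,0,0],"fingers":1},{"delta_pos":[-4,-6,-75],"angular":[0,0,0],"fingers":1},{"delta_pos":[-4,-6,-115],"angular":[0,0,0],"fingers":1},{"delta_pos":[-4,-6,-145],"angular":[0,0,0],"fingers":1},{"delta_pos":[-4,-6,-163],"angular":[0,0,0],"fingers":1},{"delta_pos":[-4,-6,-172],"angular":[0,0,0],"fingers":1},{"delta_pos":[-4,-6,-174],"angular":[0,0,0],"fingers":1},{"delta_pos":[-4,-6,-174],"angular":[0,0,0],"fingers":0.75},{"delta_pos":[-4,-6,-174],"angular":[0,0,0],"fingers":0.6},{"delta_pos":[-4,-6,-174],"angular":[0,0,0],"fingers":0.5}]' 40
python3 -m jog '[{"delta_pos":[0,0,0],"angular":[0,0,0],"fingers":0.4},{"delta_pos":[0,0,0],"angular":[0,0,0],"fingers":0.4},{"delta_pos":[0,0,0],"angular":[0,0,0],"fingers":0.4}]' 40
```

```text
time_s: 17.88
eef_pos: [472.2, -401.4, 87.7]
ee_rot: [0.001, 0.707, 0.707, -0.0]
force: [-1.3, 0.7, 5.3]
grip_width: 0.598
grip_force: 42.0
time_s: 18.25
eef_pos: [472.2, -401.4, 87.6]
ee_rot: [0.001, 0.707, 0.707, -0.0]
force: [-1.4, 1.2, 5.4]
grip_width: 0.598
grip_force: 42.1
```

```bash
python3 -m jog '[{"delta_pos":[0,0,8],"angular":[0,0,0],"fingers":0.4},{"delta_pos":[0,0,25],"angular":[0,0,0],"fingers":0.4},{"delta_pos":[0,0,50],"angular":[0,0,0],"fingers":0.4},{"delta_pos":[5,11,75],"angular":[0,0,0],"fingers":0.4},{"delta_pos":[18,38,85],"angular":[0,0,0],"fingers":0.4},{"delta_pos":[36,76,85],"angular":[0,0,0],"fingers":0.4},{"delta_pos":[56,118,85],"angular":[0,0,0],"fingers":0.4},{"delta_pos":[76,160,85],"angular":[0,0,0],"fingers":0.4},{"delta_pos":[95,202,85],"angular":[0,0,0],"fingers":0.4},{"delta_pos":[110,234,85],"angular":[0,0,0],"fingers":0.4}]' 40
python3 -m jog '[{"delta_pos":[7,14,0],"angular":[0,0,0],"fingers":0.4},{"delta_pos":[9,18,0],"angular":[0,0,0],"fingers":0.4},{"delta_pos":[9,18,-10],"angular":[0,0,0],"fingers":0.4},{"delta_pos":[9,18,-25],"angular":[0,0,0],"fingers":0.4},{"delta_pos":[9,18,-42],"angular":[0,0,0],"fingers":0.4},{"delta_pos":[9,18,-58],"angular":[0,0,0],"fingers":0.4},{"delta_pos":[9,18,-70],"angular":[0,0,0],"fingers":0.4},{"delta_pos":[9,18,-78],"angular":[0,0,0],"fingers":0.4},{"delta_pos":[9,18,-83],"angular":[0,0,0],"fingers":0.4},{"delta_pos":[9,18,-85],"angular":[0,0,0],"fingers":0.4}]' 40
python3 -m jog '[{"delta_pos":[0,0,-1],"angular":[0,0,0],"fingers":0.4},{"delta_pos":[0,0,-2.2],"angular":[0,0,0],"fingers":0.4},{"delta_pos":[0,0,-3.2],"angular":[0,0,0],"fingers":0.4},{"delta_pos":[0,0,-4],"angular":[0,0,0],"fingers":0.4},{"delta_pos":[0,0,-4.5],"angular":[0,0,0],"fingers":0.4},{"delta_pos":[0,0,-4.5],"angular":[0,0,0],"fingers":0.4}]' 40
```

```text
time_s: 19.5
eef_pos: [582.7, -165.2, 172.8]
ee_rot: [0.0, 0.707, 0.707, 0.0]
force: [0.1, 0.0, -0.8]
grip_width: 0.596
grip_force: 41.9
time_s: 20.75
eef_pos: [591.1, -149.0, 86.6]
ee_rot: [0.0, 0.707, 0.707, 0.0]
force: [-0.4, -0.3, -1.5]
grip_width: 0.599
grip_force: 41.9
time_s: 21.5
eef_pos: [591.1, -149.0, 83.6]
ee_rot: [0.0, 0.707, 0.707, 0.0]
force: [-5.2, 3.1, 10.7]
grip_width: 0.596
grip_force: 43.0
```

```bash
python3 -m jog '[{"delta_pos":[0,0,0],"angular":[0,0,0],"fingers":0.7},{"delta_pos":[0,0,0],"angular":[0,0,0],"fingers":0.8},{"delta_pos":[0,0,0],"angular":[0,0,0],"fingers":1},{"delta_pos":[0,0,0],"angular":[0,0,0],"fingers":1},{"delta_pos":[0,0,15],"angular":[0,0,0],"fingers":1},{"delta_pos":[0,0,50],"angular":[0,0,0],"fingers":1},{"delta_pos":[0,0,100],"angular":[0,0,0],"fingers":1},{"delta_pos":[0,0,150],"angular":[0,0,0],"fingers":1},{"delta_pos":[0,0,198],"angular":[0,0,0],"fingers":1},{"delta_pos":[0,0,218],"angular":[0,0,0],"fingers":1}]' 40
python3 -c "
from h import *
snap('wrist','w4')"
python3 -m jog '[{"delta_pos":[-14,55,0],"angular":[0,0,0],"fingers":1},{"delta_pos":[-28,110,0],"angular":[0,0,0],"fingers":1},{"delta_pos":[-42,165,0],"angular":[0,0,0],"fingers":1},{"delta_pos":[-56,220,0],"angular":[0,0,0],"fingers":1},{"delta_pos":[-70,275,0],"angular":[0,0,0],"fingers":1},{"delta_pos":[-84,330,0],"angular":[0,0,0],"fingers":1},{"delta_pos":[-98,385,0],"angular":[0,0,0],"fingers":1},{"delta_pos":[-112,440,0],"angular":[0,0,0],"fingers":1},{"delta_pos":[-126,495,0],"angular":[0,0,0],"fingers":1},{"delta_pos":[-135,530,0],"angular":[0,0,0],"fingers":1}]' 40
python3 -m jog '[{"delta_pos":[-4,16,0],"angular":[0,0,0],"fingers":1},{"delta_pos":[-4,16,0],"angular":[0,0,0],"fingers":1},{"delta_pos":[-4,16,0],"angular":[0,0,0],"fingers":1}]' 40
python3 -c "
from h import *
c=snap('wrist','w5');a=load('w4')['pixels'];cv2.imwrite('pics/w45.png',np.hstack([a[20:300,180:500],c['pixels'][20:300,180:500]]))
print(ctrl.sense()['eef_pos'])"
```

```text
time_s: 22.75
eef_pos: [591.2, -149.1, 304.6]
ee_rot: [0.003, 0.707, 0.707, 0.001]
force: [-1.0, 0.4, -1.1]
grip_width: 0.999
grip_force: 0.0
time_s: 24.05
eef_pos: [454.7, 383.1, 300.1]
ee_rot: [-0.0, 0.706, 0.708, 0.0]
force: [-0.0, 0.2, 0.9]
grip_width: 1.0
grip_force: 0.0
time_s: 24.42
eef_pos: [452.6, 395.8, 300.2]
ee_rot: [0.0, 0.708, 0.707, -0.0]
force: [-0.1, -0.4, -0.4]
grip_width: 0.997
grip_force: 0.0
[452.63228342 395.7593647  300.26688783]
```

View pics/w45.png

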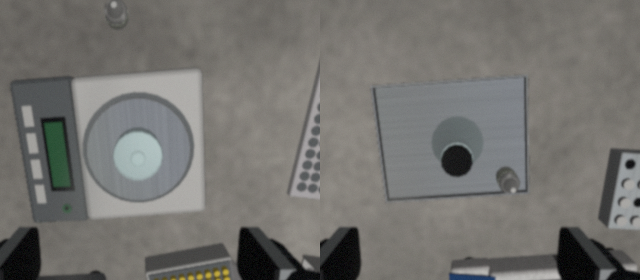

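Left: jar lid (318,175) on the pan (318,167) in full-image pixels; right: flask stopper at about (317,180) in the middle of the tray.

Run:
```python
from h import *
c=load('w4');im=c['pixels'].astype(int)
r=lambda *a:np.round(a,1)
print('jar knob',onz(c,318,177,114),'lid',r(*[onz(c,*p,100)[:2] for p in[(293,175),(342.5,175),(318,200)]]),'pan',r(*[onz(c,*p,58)[:2] for p in[(264,167),(374,167),(318,112),(318,222)]]))
c=load('w5');m=cv2.inRange(c['pixels'],(0,0,0),(50,50,50));m[:150]=0;m[205:]=0;m[:,:280]=0;m[:,360:]=0
k=max(cv2.findContours(m,0,2)[0],key=cv2.contourArea);x,y,w,h=cv2.boundingRect(k);print(x,y,w,h)
print('stopper',[onz(c,*p,127)[:2].round(1) for p in[(x,y+h/2),(x+w,y+h/2),(x+w/2,y+h/2)]])
```

```text
jar knob [ 592.61899974 -148.3220363   114.        ] lid [[ 567.1 -149.1]
 [ 617.7 -149.1]
 [ 592.6 -175.6]] pan [[ 531.  -148. ]
 [ 656.8 -148.1]
 [ 592.8  -87.2]
 [ 592.7 -214.5]]
302 166 30 30
stopper [array([438.2, 396.6]), array([466. , 396.6]), array([452.1, 396.6])]
```

```bash
python3 -m jog '[{"delta_pos":[0,0,-35],"angular":[0,0,0],"fingers":1},{"delta_pos":[0,0,-85],"angular":[0,0,0],"fingers":1},{"delta_pos":[0,0,-130],"angular":[0,0,0],"fingers":1},{"delta_pos":[0,0,-170],"angular":[0,0,0],"fingers":1},{"delta_pos":[0,0,-195],"angular":[0,0,0],"fingers":1},{"delta_pos":[0,0,-207],"angular":[0,0,0],"fingers":1},{"delta_pos":[0,0,-207],"angular":[0,0,0],"fingers":1},{"delta_pos":[0,0,-207],"angular":[0,0,0],"fingers":0.5},{"delta_pos":[0,0,-207],"angular":[0,0,0],"fingers":0.3},{"delta_pos":[0,0,-207],"angular":[0,0,0],"fingers":0.2}]' 40
python3 -m jog '[{"delta_pos":[0,0,0],"angular":[0,0,0],"fingers":0.1},{"delta_pos":[0,0,0],"angular":[0,0,0],"fingers":0.1},{"delta_pos":[0,0,0],"angular":[0,0,0],"fingers":0.1},{"delta_pos":[0,0,0],"angular":[0,0,0],"fingers":0.1}]' 40
```

```text
time_s: 25.72
eef_pos: [452.1, 397.1, 93.6]
ee_rot: [0.0, 0.707, 0.707, 0.0]
force: [-0.5, 0.0, 1.1]
grip_width: 0.38
grip_force: 1.7
time_s: 26.22
eef_pos: [452.1, 397.2, 93.6]
ee_rot: [0.0, 0.707, 0.707, 0.0]
force: [-1.6, -0.2, 4.8]
grip_width: 0.363
grip_force: 39.9
```

```bash
python3 -m jog '[{"delta_pos":[0,0,8],"angular":[0,0,0],"fingers":0.1},{"delta_pos":[0,0,25],"angular":[0,0,0],"fingers":0.1},{"delta_pos":[0,0,55],"angular":[0,0,0],"fingers":0.1},{"delta_pos":[0,0,95],"angular":[0,0,0],"fingers":0.1},{"delta_pos":[0,0,135],"angular":[0,0,0],"fingers":0.1},{"delta_pos":[0,-10,165],"angular":[0,0,0],"fingers":0.1},{"delta_pos":[0,-35,185],"angular":[0,0,0],"fingers":0.1},{"delta_pos":[0,-70,190],"angular":[0,0,0],"fingers":0.1},{"delta_pos":[2,-115,190],"angular":[0,0,0],"fingers":0.1},{"delta_pos":[4,-160,190],"angular":[0,0,0],"fingers":0.1}]' 40
python3 -m jog '[{"delta_pos":[2,-45,0],"angular":[0,0,0],"fingers":0.1},{"delta_pos":[4,-90,0],"angular":[0,0,0],"fingers":0.1},{"delta_pos":[6,-135,0],"angular":[0,0,0],"fingers":0.1},{"delta_pos":[8,-180,0],"angular":[0,0,0],"fingers":0.1},{"delta_pos":[10,-225,0],"angular":[0,0,0],"fingers":0.1},{"delta_pos":[12,-270,0],"angular":[0,0,0],"fingers":0.1},{"delta_pos":[14,-315,0],"angular":[0,0,0],"fingers":0.1},{"delta_pos":[16,-360,0],"angular":[0,0,0],"fingers":0.1},{"delta_pos":[18,-405,0],"angular":[0,0,0],"fingers":0.1},{"delta_pos":[20,-450,0],"angular":[0,0,0],"fingers":0.1}]' 40
python3 -m jog '[{"delta_pos":[1,-45,0],"angular":[0,0,0],"fingers":0.1},{"delta_pos":[2,-90,0],"angular":[0,0,0],"fingers":0.1},{"delta_pos":[2,-130,0],"angular":[0,0,0],"fingers":0.1},{"delta_pos":[2.5,-162,0],"angular":[0,0,0],"fingers":0.1},{"delta_pos":[2.5,-183,0],"angular":[0,0,0],"fingers":0.1},{"delta_pos":[2.5,-193.5,0],"angular":[0,0,0],"fingers":0.1},{"delta_pos":[2.5,-193.5,-10],"angular":[0,0,0],"fingers":0.1},{"delta_pos":[2.5,-193.5,-30],"angular":[0,0,0],"fingers":0.1},{"delta_pos":[2.5,-193.5,-55],"angular":[0,0,0],"fingers":0.1},{"delta_pos":[2.5,-193.5,-80],"angular":[0,0,0],"fingers":0.1}]' 40
```

```text
time_s: 27.48
eef_pos: [455.7, 235.7, 284.1]
ee_rot: [0.0, 0.707, 0.707, 0.0]
force: [0.7, 0.1, -1.6]
grip_width: 0.363
grip_force: 39.9
time_s: 28.72
eef_pos: [475.8, -214.5, 284.2]
ee_rot: [0.001, 0.707, 0.707, 0.0]
force: [-0.5, 0.1, -3.2]
grip_width: 0.364
grip_force: 39.9
time_s: 29.98
eef_pos: [478.6, -405.2, 202.1]
ee_rot: [-0.0, 0.707, 0.707, 0.0]
force: [-0.3, -0.0, -1.6]
grip_width: 0.364
grip_force: 39.9
```

```bash
python3 -m jog '[{"delta_pos":[0,0,-15],"angular":[0,0,0],"fingers":0.1},{"delta_pos":[0,0,-28],"angular":[0,0,0],"fingers":0.1},{"delta_pos":[0,0,-38],"angular":[0,0,0],"fingers":0.1},{"delta_pos":[0,0,-44],"angular":[0,0,0],"fingers":0.1},{"delta_pos":[0,0,-46],"angular":[0,0,0],"fingers":0.1},{"delta_pos":[0,0,-46],"angular":[0,0,0],"fingers":0.1}]' 40
python3 -c "
from h import *
a=snap('side','s5');b=snap('scene','s5b');cv2.imwrite('pics/s5c.png',np.hstack([cv2.resize(a['pixels'][70:170,300:400],None,fx=3.9,fy=3.9),cv2.resize(b['pixels'][90:190,150:250],None,fx=3.9,fy=3.9)]))"
```

```text
time_s: 30.72
eef_pos: [478.6, -406.6, 157.3]
ee_rot: [0.0, 0.707, 0.707, -0.0]
force: [0.0, 0.1, -1.6]
grip_width: 0.362
grip_force: 39.9
```

View pics/s5c.png

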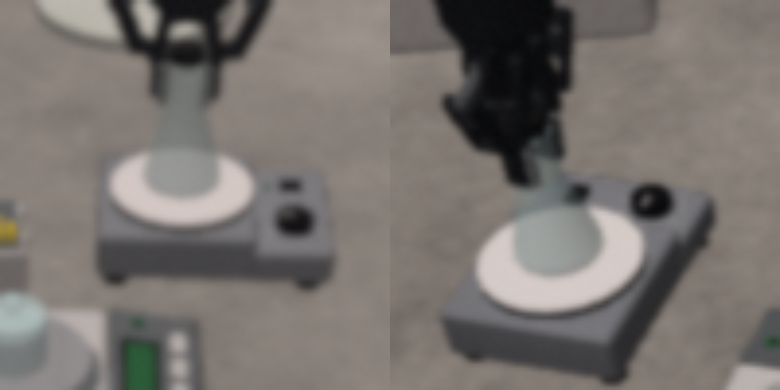

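The flask hangs centred over the white plate in both views (side crop 182 vs 182 px, scene 558 vs 561). Lowering.

```bash
python3 -m jog '[{"delta_pos":[0,0,-2],"angular":[0,0,0],"fingers":0.1},{"delta_pos":[0,0,-3.5],"angular":[0,0,0],"fingers":0.1},{"delta_pos":[0,0,-4.5],"angular":[0,0,0],"fingers":0.1},{"delta_pos":[0,0,-5],"angular":[0,0,0],"fingers":0.1},{"delta_pos":[0,0,-5.5],"angular":[0,0,0],"fingers":0.1},{"delta_pos":[0,0,-5.5],"angular":[0,0,0],"fingers":0.1}]' 40
```

```text
time_s: 31.58
eef_pos: [478.5, -406.7, 152.6]
ee_rot: [0.0, 0.707, 0.707, -0.0]
force: [-3.8, 0.2, 7.2]
grip_width: 0.366
grip_force: 40.7
```

```bash
python3 -m jog '[{"delta_pos":[0,0,0],"angular":[0,0,0],"fingers":0.5},{"delta_pos":[0,0,0],"angular":[0,0,0],"fingers":0.8},{"delta_pos":[0,0,0],"angular":[0,0,0],"fingers":0.9},{"delta_pos":[0,0,0],"angular":[0,0,0],"fingers":1},{"delta_pos":[0,0,15],"angular":[0,0,0],"fingers":1},{"delta_pos":[0,0,50],"angular":[0,0,0],"fingers":1},{"delta_pos":[0,0,90],"angular":[0,0,0],"fingers":1},{"delta_pos":[0,0,130],"angular":[0,0,0],"fingers":1},{"delta_pos":[0,0,145],"angular":[0,0,0],"fingers":1},{"delta_pos":[0,0,145],"angular":[0,0,0],"fingers":1}]' 40
python3 - <<'E'
from h import *
a=snap('scene','f1')['pixels'];c=snap('wrist','f2')
cv2.imwrite('pics/f.png',np.hstack([cv2.resize(a[110:290,150:510],(720,360))[:, :480],c['pixels'][0:360,180:500]]))
cv2.imwrite('pics/f3.png',cv2.resize(a[110:290,150:510],(720,360)))
E
```

```text
time_s: 32.83
eef_pos: [478.6, -406.6, 297.0]
ee_rot: [0.001, 0.707, 0.707, -0.0]
force: [0.2, -0.2, -0.2]
grip_width: 1.004
grip_force: 0.0
```

View pics/f.png

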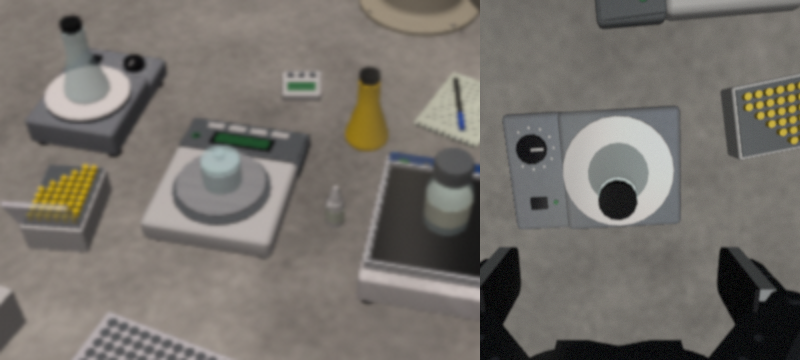

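Flask base (618,172) is concentric with the stirrer plate (618,171). The jar stands mid-pan, the bottle mid-mat and the dropper is in place. The arm is clear, so I'm handing in.

```bash
python3 -c "
from rig import ctrl
print(ctrl.finish_job())"
```

```text
the job is handed in; nothing more can be done
None
```

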